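Reference an optical probe and hold it in the guide over a fossil

TASK

Take the cordless colour probe out of its parking stand and gently touch its tip for about half a second on the middle of the white reference pad, then likewise on the black one. Then lower its rod from above into the bore of the brass guide bush over the fossil slab until the middle of the yellow band is level with the bush's top face, never touching the bush, its stand or the slab, and leave the vial, the small fossil and the brush alone. Finish while still gripping the probe there: upright, motionless, centred in the bore with clear space all round.

Things in the scene. Friction and masses are not known exactly. Their poses are not given: they have to be found in the camera images.
- probe: Loose upright pen-like probe, about 90 g, hanging tip down in the parking stand. Origin at the centre of the tip's end face, z up along the probe. Steel rod, diameter 10 mm, from z = 0 to 100 mm, painted yellow band (no step) at z = 45 to 53 mm; round blue handle, diameter 26 mm, z = 100 to 170 mm, flat top: grip it there, at any yaw
- tip (a point): centre of the probe's tip end face (the probe's origin); z axis along the probe, towards the handle
- band (a point): point on the probe's axis at the middle of the yellow band, 49 mm above the tip
- stand: Grey fixed parking stand, left or right; origin at the centre of its underside. Base 90 x 100 mm; top plate 70 x 70 x 10 mm, upper face 110 mm above the table, with a 16 mm through hole at the centre. The probe's handle shoulder rests on the plate and its tip hangs 10 mm above the table: lift straight up over 100 mm to free it
- guide: Fixed guide stand, across from the parking stand; origin at the centre of its underside. Base 110 x 170 mm; grey slab 85 x 90 mm with rust-brown spiral fossil, slab top 35 mm (spiral 38 mm) above the table; steel posts at y = +-70 mm, grey arms, square brass bush 56 x 56 x 20 mm with upright 24 mm through bore over the slab's centre. Highest point 106 mm (black knobs on the posts)
- bore (a point): centre of the bore's mouth, in the plane of the bush's top face, 105 mm above the table; z up along the bore. The bush's lower face is 20 mm below it, the slab 70 mm below it. With the band's middle level with it, the tip is 49 mm below it
- white_pad: White round reference pad, 40 mm in diameter, 6 mm thick, on a square green base 54 x 54 x 12 mm that is fixed to the table; origin at the centre of the pad's underside. The pad is on a spring: it sinks up to 6 mm under about 5 N (0.7 N per mm), then meets a hard stop. White and black may be swapped
- white_top (a point): centre of the white pad's upper face, 26 mm above the table at rest
- black_pad: Black round reference pad, otherwise the same as the white one
- black_top (a point): centre of the black pad's upper face, 26 mm above the table at rest
- vial: Bystander: small loose jar with a white cap, 36 mm in diameter, 60 mm tall; origin at the centre of its underside
- ammonite: Bystander: small loose round rust-brown fossil, 48 mm in diameter, 16 mm high (18 mm over its spiral ridge); origin at the centre of its underside
- brush: Bystander: loose brush 160 mm long lying on the table along its own x axis
Mind the look-alikes: they are no part of the job. Several things look just like the guide: the one meant starts farthest from the robot's base.

How it is judged:
By the outcome, as a careful person would: the job done as asked, in the order asked, and still so for the second after the job is handed in, while the arm keeps its last pose, push and grip.
It also fails if it takes over 61 s, if anything falls off the work surface, if the arm or the gripper's body presses on something with over 40 N, if the wrist force passes 120 N, or if a joint passes its speed limit or range.

ROBOT

A 7-joint arm with a two-finger parallel gripper is mounted at the origin on the work surface. World frame = base frame: x ahead of the robot, y to its left, z up, the work surface at z = 0. Lengths are in m, angles in rad, forces in N, time in s.
With the tool pointing down it reaches from about 0.35 to 0.9 m from the base axis. Payload 8.1 kg.
Tool frame: the origin (TCP) lies midway between the tips of the shut fingers; the grasp point (between the pads) lies 19 mm behind it; z points along the fingers, y is the line along which they close (so a half turn about z gives the same grasp; the last joint's range is limited). The gripper opens to 92 mm and grips with 3 to 60 N. Pads are 19 mm wide; open, the fingers measure 130 mm over their backs; the gripper's body (75 mm by 190 mm) begins 47 mm behind the grasp point.
Start: joints at [1.227, 0.434, 0.025, 1.573, -0.012, 1.134, -0.075], TCP at [0.149, -0.607, 0.227] pointing down, gripper open.
Joint ranges: [-2.62, 2.62], [-0.44, 2.09], [-1.27, 1.32], [0.08, 2.57], [-1.32, 4.46], [0.12, 2], [-2.74, 2.74]. Speed limits (rad/s): [2.22, 2.22, 3.01, 3.01, 3.14, 3.14, 3.14].

INTERFACE

Orientations are given as a rotation vector (axis times angle).
In Python, from cell import arm gives the robot as it stands.
- The arm moves only by the tool carry_out, never from a script. Its arguments are lists of equal length, an entry for each row: "claw": the finger opening in cm, from 0 to 9.18; "delta_pos": the shift along the tool's x, y, z in cm, a list of three; "angular": the turn, a rotation vector about the tool's x, y, z in rad, a list of three. In form: {"claw": [claw, ...], "delta_pos": [[dx, dy, dz], ...], "angular": [[ax, ay, az], ...]}. A call has 1 to 20 rows; each row shifts and turns the commanded pose from where the row before left it, along the tool's axes as they then stand; what a row does not reach is not made up. A row lasts 1/10 s, in which the tool goes at most 50 mm and 8.59 degrees, less where a joint would pass 70% of its speed; a pose out of reach is approached as far as the arm can. A call with a gripper value outside its range is refused whole. The fingers move at their own pace and stop on an object; "force" is the grip in N (left out, the last holds). Time passes only in rows, so rows that do not move let the fingers close. It gives the time, the measured TCP pose, the force, the opening and the grip force at its end, in the units of the state.
- arm.observe(): the state, without advancing time (a new reading comes with each control period).
- arm.get_image(name): name is "scene" or "top"; returns a dict with "frame" (400x640x3 uint8, red, green, blue), "mtx" (3x3 intrinsics, pixels), "T" (4x4, takes a point from camera to world coordinates). Camera axes: x right, y down, z forward; pixel columns grow to the right and rows downward; lengths in m; the calibration is good to about 2 mm. A picture is of the moment at which its call begins. There is no depth.
- arm.sign_off(): hands the job in; it is judged then, once.
Trained networks look in a picture, given as the dict that the camera call returned (one of the last four; its "shot" number tells which), for a name from the list of things; names that differ only in an ending like _2 or _b are one class to them, and where a whole thing is asked for, a point or a joint stands for the part that bears it (a point fixed in the world has none). Each returns a list of dicts, best first, with "conf" (0 to 1); they miss things now and then, are a little off and sometimes report something else, mostly with a low value. They report only what shows in the picture. A call takes as long as a camera call. They do not tell look-alikes from the thing itself.
- arm.look_for(label, picture): "centre" ([column, row] as shares, 0 to 1, of the picture: columns of its width, rows of its height, amid what is visible of it).
- arm.trace(label, picture): "region" (400x640 bool, what is visible of it) and "centre" ([column, row] as shares, 0 to 1, of the picture: columns of its width, rows of its height, amid what is visible of it).
- arm.place_of(label, picture): "centre" ([column, row] as shares, 0 to 1, of the picture: columns of its width, rows of its height: a listed point, or the origin of a listed thing).
The state is a dict: "clock": time; "joints": joint angles; "dq": joint speeds; "joint_efforts": joint torques, N m; "position": TCP position; "ee_rot": TCP orientation; "force": force on the tool from outside, world axes, zero at the start; "ft_torque": the same for the moment, N m; "width": opening from 0.0 (shut) to 1.0 (fully open); "gripper_force": force on a finger pad.
Only numpy, scipy, OpenCV 4.12 (cv2) and the standard library are available. Lean on these libraries where they do the work, as an engineer would, in place of code of your own. Each camera call takes 0.05 s, during which the arm holds its last target. There are 200 camera calls.

## Working session

There is one attempt and no reset: what is moved stays moved. The work goes in short steps, Python scripts to look and compute and a tool call to move; the robot and the scene stay as the last step left them, time stands still between calls to the robot, and variables do not carry over. Pictures are saved under pics/ and viewed, at most 10 in all, crops included, and the job is handed in when it is done.

Besides the shell and the picture viewer there is one more tool, called after "Call:" as a command line: name --argument value ..., lists and objects as JSON in quotes. carry_out: Moves the arm, as the interface text tells. Its arguments: {"type":"object","properties":{"claw":{"type":"array","items":{"type":"number"}},"delta_pos":{"type":"array","items":{"type":"array","items":{"type":"number"}}},"angular":{"type":"array","items":{"type":"array","items":{"type":"number"}}},"force":{"type":"number"}},"required":["claw","delta_pos","angular"]}

```bash
mkdir -p pics
cat > h.py <<'E'
from cell import arm
import numpy as np, cv2
from scipy.spatial.transform import Rotation as R
def save(p,f): cv2.imwrite(f,p["frame"][:,:,::-1])
def ray(p,uv):
    d=np.linalg.inv(p["mtx"])@np.array([uv[0],uv[1],1.]); T=p["T"]
    return T[:3,3],T[:3,:3]@d
def atz(p,uv,z):
    o,d=ray(p,uv); return o+d*(z-o[2])/d[2]
def proj(p,X):
    T=np.linalg.inv(p["T"]); c=T[:3,:3]@np.array(X)+T[:3,3]; q=p["mtx"]@c; return q[:2]/q[2]
E
python3 - <<'E'
from h import *
s=arm.observe(); print({k:np.round(v,3) for k,v in s.items()}); print(R.from_rotvec(s["ee_rot"]).as_matrix().round(3))
Z=dict(stand=0,guide=0,bore=.105,white_top=.026,black_top=.026,vial=0,ammonite=0,brush=0,probe=.01,band=.059)
for n in("scene","top"):
    p=arm.get_image(n); save(p,f"pics/{n}0.png"); print(n,p["T"][:3].round(3).tolist())
    for l,z in Z.items():
        for r in arm.place_of(l,p):
            uv=np.array(r["centre"])*[640,400]; print(l,round(r["conf"],2),uv.round(1),atz(p,uv,z).round(4))
E
```

```text
{'clock': np.float64(0.0), 'joints': array([ 1.227,  0.435,  0.025,  1.574, -0.012,  1.134, -0.075]), 'dq': array([ 0.001, -0.002, -0.001, -0.001,  0.   , -0.   , -0.   ]), 'joint_efforts': array([ 1.0000e-03, -6.6785e+01,  9.8500e-01, -3.1446e+01, -6.1000e-02,
        4.3000e-02,  0.0000e+00]), 'position': array([ 0.149, -0.606,  0.226]), 'ee_rot': array([-3.117e+00, -3.770e-01,  1.000e-03]), 'force': array([ 0.873, -0.858, -0.385]), 'ft_torque': array([-0.023, -0.029,  0.005]), 'gripper_force': np.float64(0.0), 'width': np.float64(1.0)}
[[ 0.971  0.238 -0.001]
 [ 0.238 -0.971  0.001]
 [-0.    -0.002 -1.   ]]
scene [[0.122, 0.794, -0.595, 1.15], [0.992, -0.104, 0.065, -0.08], [-0.01, -0.599, -0.801, 0.939]]
stand 0.61 [422.9 217.8] [0.546  0.2915 0.    ]
guide 0.96 [211.7 167. ] [ 0.2802 -0.2927  0.    ]
guide 0.79 [366.5 159.8] [0.313  0.1808 0.    ]
guide 0.64 [239.5 222.5] [ 0.4963 -0.2118 -0.    ]
bore 0.91 [232.6 200.8] [ 0.5003 -0.2134  0.105 ]
bore 0.91 [373.1 130.4] [0.2959 0.1936 0.105 ]
bore 0.58 [204.5 141.3] [ 0.2759 -0.2918  0.105 ]
black_top 0.57 [340.1 227.4] [0.5645 
[... 461 characters left out ...]
   ]
guide 0.72 [392.9 204.7] [ 0.5077 -0.215   0.    ]
guide 0.72 [237.7 283. ] [0.3135 0.1827 0.    ]
guide 0.28 [192.  186.8] [0.5587 0.2997 0.    ]
bore 0.91 [232.  286.6] [0.3122 0.1827 0.105 ]
bore 0.61 [402.4 206.4] [ 0.4947 -0.2189  0.105 ]
bore 0.57 [437.  294.8] [ 0.2868 -0.2945  0.105 ]
white_top 0.55 [330.1 193.7] [ 0.5349 -0.0523  0.026 ]
black_top 0.67 [196.5 181.6] [0.5686 0.283  0.026 ]
black_top 0.53 [291.2 181.7] [0.5662 0.0454 0.026 ]
vial 0.5 [196.2 184.5] [0.5646 0.289  0.    ]
vial 0.47 [275.2 140.8] [0.6766 0.0866 0.    ]
ammonite 0.56 [333.2 140.7] [ 0.6759 -0.0637  0.    ]
brush 0.62 [318.1 256.3] [ 0.3779 -0.0208  0.    ]
probe 0.53 [195.  185.4] [0.561 0.29  0.01 ]
```

View pics/scene0.png

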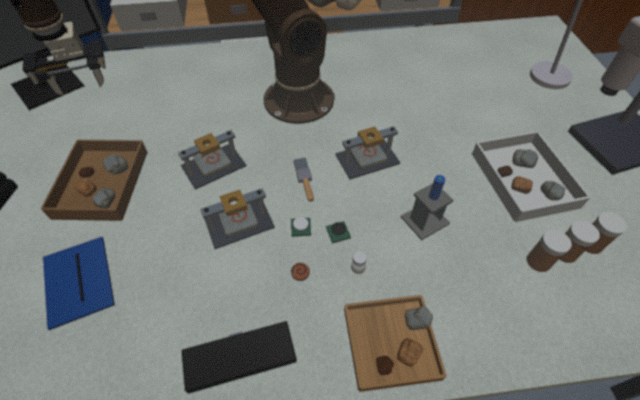

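View pics/top0.png

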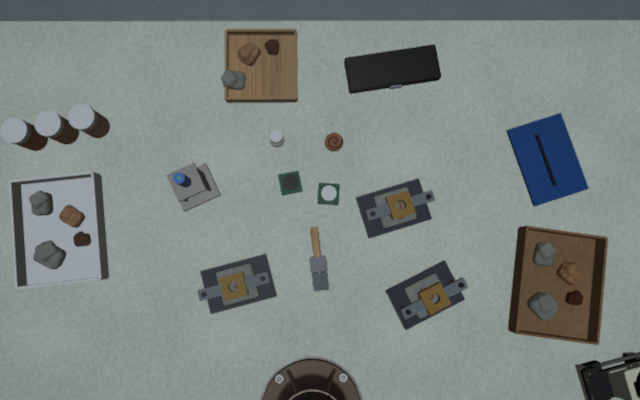

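The scene shows three guides: scene pixels (233,203), (207,143) and (370,135), which are top pixels (401,205), (434,297) and (233,287). They lie about 0.54, 0.40 and 0.36 m from the base, so the one meant is at top (401,205). The probe is in the stand at scene (438,185) and top (180,179). The white pad is at top (329,193) and the black pad at top (290,182). The only other pen-like thing is the slit on the blue pad at top (546,160). I'll check these in one close crop.

Run:
```python
import cv2,numpy as np
s=cv2.imread("pics/scene0.png");t=cv2.imread("pics/top0.png")
def c(im,u,v,r=32): return cv2.resize(im[v-r:v+r,u-r:u+r],(260,260),interpolation=cv2.INTER_CUBIC)
cv2.imwrite("pics/crop.png",np.vstack([np.hstack([c(s,432,205),c(s,236,212),c(s,320,228)]),np.hstack([c(t,190,185),c(t,398,207),c(t,310,187)])]))
```

```text
(no output)
```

View pics/crop.png

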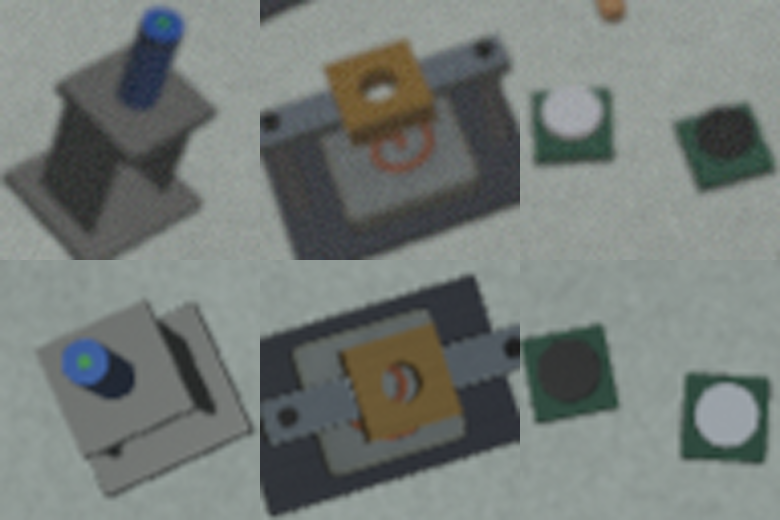

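The crop shows the probe's blue handle standing in the stand, the brass bush over the slab at scene (233,203) and top (401,205), and both pads clearly. Next I'll fit model silhouettes.

```bash
cat >> h.py <<'E'
from scipy.optimize import least_squares
def cyl(x,y,r,z0,z1):
    a=np.linspace(0,2*np.pi,40,endpoint=False); return [[x+r*np.cos(t),y+r*np.sin(t),z] for z in(z0,z1) for t in a]
def box(x,y,a,h,z0,z1):
    c,s=np.cos(a),np.sin(a); return [[x+h*(c*i-s*j),y+h*(s*i+c*j),z] for z in(z0,z1) for i in(-1,1) for j in(-1,1)]
def hull(p,P): return cv2.convexHull(np.array([proj(p,q) for q in P],np.float32))
def cen(h):
    m=cv2.moments(h); return np.array([m["m10"],m["m01"]])/m["m00"],m["m00"]
def blob(p,cond,uv,r):
    f=cv2.GaussianBlur(p["frame"],(3,3),0).astype(int); m=cond(f[...,0],f[...,1],f[...,2])
    w=np.zeros_like(m); u,v=map(int,uv); w[max(0,v-r):v+r,max(0,u-r):u+r]=1
    n,l,st,_=cv2.connectedComponentsWithStats((m&w).astype(np.uint8))
    k=1+np.argmax(st[1:,4]); ys,xs=np.nonzero(l==k); 
    pts=np.stack([xs,ys],1).astype(np.float32)
    corners=np.concatenate([pts+d for d in([-.5,-.5],[.5,-.5],[-.5,.5],[.5,.5])]).astype(np.float32)
    return cv2.convexHull(corners),len(xs)
E
cat > m.py <<'E'
from h import *
ps=[arm.get_image("scene"),arm.get_image("top")]
blue=lambda r,g,b:(b-r>20)&(b-g>8)
brass=lambda r,g,b:(r-b>35)
white=lambda r,g,b:(r+g+b>3*148)&(b-g>-2)
black=lambda r,g,b:(r+g+b<3*62)&(abs(g-r)<11)
for n,cond,uvs,f,x0 in[("probe",blue,[(436,188),(183,182)],lambda x:cyl(x[0],x[1],.013,.11,.18),(.556,.293)),
 ("bush",brass,[(233,202),(402,206)],lambda x:box(x[0],x[1],.25,.028,.085,.105),(.495,-.217)),
 ("white",white,[(300,225),(329,193)],lambda x:cyl(x[0],x[1],.02,.02,.026),(.535,-.05)),
 ("black",black,[(340,228),(290,182)],lambda x:cyl(x[0],x[1],.02,.02,.026),(.565,.05))]:
    obs=[blob(p,cond,uv,18)[0] for p,uv in zip(ps,uvs)]; C=[cen(o) for o in obs]
    for sel in([0],[1],[0,1]):
        r=least_squares(lambda x:np.concatenate([cen(hull(ps[i],f(x)))[0]-C[i][0] for i in sel]),x0,diff_step=1e-3)
        print(n,sel,r.x.round(4),"res",r.fun.round(2),"area",[(round(C[i][1]),round(cen(hull(ps[i],f(r.x)))[1])) for i in sel])
E
python3 m.py
```

```text
probe [0] [0.5517 0.2954] res [-0.  0.] area [(279, 275)]
probe [1] [0.5611 0.2977] res [0. 0.] area [(145, 198)]
probe [0, 1] [0.5575 0.2961] res [0.97 1.78 0.72 1.57] area [(279, 276), (145, 198)]
bush [0] [ 0.4934 -0.2145] res [-0. -0.] area [(411, 491)]
bush [1] [ 0.4986 -0.2158] res [ 0. -0.] area [(575, 592)]
bush [0, 1] [ 0.4968 -0.2151] res [-0.21  1.06 -0.29  0.79] area [(411, 493), (575, 592)]
white [0] [ 0.5328 -0.0464] res [ 0. -0.] area [(126, 163)]
white [1] [ 0.5381 -0.0484] res [ 0. -0.] area [(159, 199)]
white [0, 1] [ 0.5361 -0.0475] res [-0.28  1.03 -0.36  0.79] area [(126, 164), (159, 199)]
black [0] [0.5653 0.0513] res [-0.  0.] area [(140, 169)]
black [1] [0.5663 0.049 ] res [0. 0.] area [(190, 200)]
black [0, 1] [0.5659 0.0501] res [-0.43  0.26 -0.43  0.15] area [(140, 169), (190, 200)]
```

Call:
carry_out --claw '[9,9,9,9,9,9,9,9,9,9,9,9,9,9,9,9,9,9,9,9]' --delta_pos '[[0,0,-2],[0,0,-3],[2.3,-1.2,-3],[2.3,-1.2,-2],[2.3,-1.2,0],[2.3,-1.2,0],[2.3,-1.2,0],[2.3,-1.2,0],[2.3,-1.2,0],[2.3,-1.2,0],[2.3,-1.2,0],[2.3,-1.2,0],[2.3,-1.2,0],[2.3,-1.2,0],[2.3,-1.2,0],[2.3,-1.2,0],[2.3,-1.2,0],[2.3,-1.2,0],[2.3,-1.2,0],[2.3,-1.2,0]]' --angular '[[0,0,0],[0,0,0],[0,0,0],[0,0,0],[0,0,0],[0,0,0],[0,0,0],[0,0,0],[0,0,0],[0,0,0],[0,0,0],[0,0,0],[0,0,0],[0,0,0],[0,0,0],[0,0,0],[0,0,0],[0,0,0],[0,0,0],[0,0,0]]'

```text
clock: 3.2
position: [0.5003, -0.2978, 0.3268]
ee_rot: [3.119, 0.377, 0.0]
force: [-0.8, 0.5, -0.3]
width: 0.981
gripper_force: 0.0
```

Run:
```python
from h import *
for n,a,b in(("top",(179,178),(187,182.3)),("scene",(438.8,179.5),None)):
    p=arm.get_image(n); save(p,f"pics/{n}1.png")
    f=p["frame"].astype(int); m=(f[...,2]>120)&(f[...,2]-f[...,0]>50)
    w=np.zeros_like(m); u,v=map(int,a); w[v-14:v+14,u-14:u+14]=1
    ys,xs=np.nonzero(m&w); c=(xs.mean(),ys.mean()); print(n,len(xs),c,atz(p,c,.18).round(4), (xs.max()-xs.min()+1,ys.max()-ys.min()+1))
    if b: print("plate",atz(p,b,.11).round(4))
    h=[proj(p,q) for q in cyl(.56,.293,.013,.18,.18)]; print(np.ptp(h,axis=0))
```

```text
top 94 (np.float64(178.2659574468085), np.float64(177.74468085106383)) [0.5573 0.2916 0.18  ] (np.int64(12), np.int64(12))
plate [0.5561 0.2879 0.11  ]
[11.82524296 11.65440993]
scene 54 (np.float64(439.537037037037), np.float64(178.44444444444446)) [0.5558 0.2918 0.18  ] (np.int64(10), np.int64(8))
[11.09360134  8.36064443]
```

Call:
carry_out --claw '[9,9,9,9,9,9,9,9,9,9,9,9,9,9,9,9,9,9,9,9]' --delta_pos '[[0.5,-1.4,0],[1,-2.8,0],[1,-2.8,0],[1,-2.8,0],[1,-2.8,0],[1,-3,0],[1,-3,0],[1,-3,0],[1,-3,0],[1,-3,0],[1,-3,0],[1,-3,0],[1,-3,0],[1,-3,0],[1,-3,0],[1,-3,0],[1,-3,0],[1,-3,0],[1,-3,0],[0.9,-1.3,0]]' --angular '[[0,0,0],[0,0,0],[0,0,0],[0,0,0],[0,0,0],[0,0,0],[0,0,0],[0,0,0],[0,0,0],[0,0,0],[0,0,0],[0,0,0],[0,0,0],[0,0,0],[0,0,0],[0,0,0],[0,0,0],[0,0,0],[0,0,0],[0,0,0]]'

```text
clock: 5.3
position: [0.5532, 0.2936, 0.3268]
ee_rot: [-3.117, -0.381, 0.001]
force: [0.3, 0.4, 0.6]
width: 0.983
gripper_force: 0.0
```

```bash
cat > g.py <<'E'
from h import *
import sys
s=arm.observe(); M=R.from_rotvec(s["ee_rot"]).as_matrix(); t=np.array(list(map(float,sys.argv[1:4])))
print(s["clock"],s["position"].round(4),"joints",s["joints"].round(2),"zax",M[:,2].round(4),"xax",M[:,0].round(3),"F",s["force"].round(2)); print("tool cm",(100*M.T@(t-s["position"])).round(2))
E
python3 g.py .556 .2915 .131
```

```text
5.3 [0.5532 0.2936 0.3268] joints [-0.28  0.42 -0.45  1.38  0.18  1.38 -2.05] zax [-6.e-04  1.e-03 -1.e+00] xax [ 0.971  0.241 -0.   ] F [0.3  0.37 0.63]
tool cm [ 0.23  0.3  19.58]
```

Call:
carry_out --claw '[9,9,9,9,9,9,9,9,9,9,9,9,9,9]' --delta_pos '[[0.2,0.3,1],[0,0,2],[0,0,2.5],[0,0,2.5],[0,0,2.5],[0,0,2],[0,0,2],[0,0,1.5],[0,0,1.2],[0,0,1],[0,0,0.8],[0,0,0.6],[0,0,0],[0,0,0]]' --angular '[[0,0,0],[0,0,0],[0,0,0],[0,0,0],[0,0,0],[0,0,0],[0,0,0],[0,0,0],[0,0,0],[0,0,0],[0,0,0],[0,0,0],[0,0,0],[0,0,0]]'

```text
clock: 6.7
position: [0.5576, 0.2884, 0.131]
ee_rot: [-3.119, -0.377, -0.001]
force: [0.4, -0.2, -0.0]
width: 0.98
gripper_force: 0.0
```

```bash
python3 g.py .556 .2915 .131; python3 -c "
from h import *
o=[]
for n,(u,v) in(('scene',(438,190)),('top',(182,180))):
    p=arm.get_image(n); o.append(cv2.resize(p['frame'][v-35:v+35,u-35:u+35,::-1],(390,390),interpolation=cv2.INTER_CUBIC))
cv2.imwrite('pics/grasp.png',np.hstack(o))"
```

```text
6.7 [0.5576 0.2884 0.131 ] joints [-0.28  0.57 -0.42  1.65  0.26  0.98 -2.12] zax [ 4.e-04  3.e-04 -1.e+00] xax [0.971 0.238 0.   ] F [ 0.35 -0.21 -0.05]
tool cm [-0.08 -0.34  0.  ]
```

View pics/grasp.png

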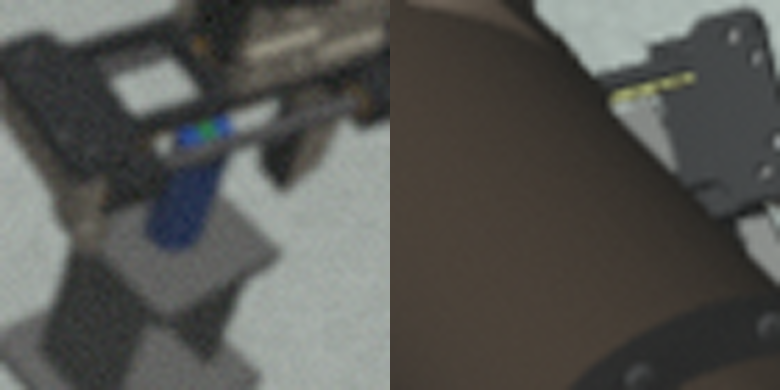

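In the scene crop, the handle (around scene pixel 438,190) stands between the open fingers with room on both sides. I'll make a small correction and close.

Call:
carry_out --claw '[9,9,5,4,3.4,3,2.6,2.2,2,2,2,2,2,2]' --delta_pos '[[-0.1,-0.3,0],[0,0,0],[0,0,0],[0,0,0],[0,0,0],[0,0,0],[0,0,0],[0,0,0],[0,0,0],[0,0,0],[0,0,0],[0,0,0],[0,0,0],[0,0,0]]' --angular '[[0,0,0],[0,0,0],[0,0,0],[0,0,0],[0,0,0],[0,0,0],[0,0,0],[0,0,0],[0,0,0],[0,0,0],[0,0,0],[0,0,0],[0,0,0],[0,0,0]]' --force 25

```text
clock: 8.2
position: [0.5557, 0.2908, 0.1307]
ee_rot: [3.119, 0.377, -0.0]
force: [0.3, -0.1, 0.7]
width: 0.279
gripper_force: 25.0
```

```bash
python3 g.py .556 .2915 .251
```

```text
8.2 [0.5557 0.2908 0.1307] joints [-0.29  0.57 -0.42  1.65  0.26  0.98 -2.13] zax [-0.e+00 -1.e-04 -1.e+00] xax [ 0.971  0.238 -0.   ] F [ 0.3  -0.08  0.7 ]
tool cm [  0.04  -0.06 -12.03]
```

Call:
carry_out --claw '[2,2,2,2,2,2,2,2,2,2,2,2,2,2]' --delta_pos '[[0,0,-0.3],[0,0,-0.6],[0,0,-1],[0,0,-1.3],[0,0,-1.5],[0,0,-1.5],[0,0,-1.5],[0,0,-1.5],[0,0,-1.5],[0,0,-1.5],[0,0,-1],[0,0,-0.8],[0,0,0],[0,0,0]]' --angular '[[0,0,0],[0,0,0],[0,0,0],[0,0,0],[0,0,0],[0,0,0],[0,0,0],[0,0,0],[0,0,0],[0,0,0],[0,0,0],[0,0,0],[0,0,0],[0,0,0]]'

```text
clock: 9.6
position: [0.5556, 0.2907, 0.2704]
ee_rot: [3.119, 0.377, -0.001]
force: [0.2, -0.2, -1.9]
width: 0.278
gripper_force: 25.0
```

```bash
python3 - <<'E'
from h import *
import subprocess
p=arm.get_image("scene"); s=arm.observe(); X=s["position"]-[0,0,.1207]
for l,o in(("tip",0),("band",.049)):
    u=proj(p,X+[0,0,o]); print(l,"pred",u.round(1),[( (np.array(r["centre"])*[640,400]).round(1),round(r["conf"],2)) for r in arm.place_of(l,p)][:2])
u,v=proj(p,X+[0,0,.06]).astype(int)
f=p["frame"][v-40:v+40,u-40:u+40,::-1]; cv2.imwrite("pics/lift.png",cv2.resize(f,(560,560),interpolation=cv2.INTER_CUBIC)); print(u,v)
E
python3 g.py .536 -.0475 .20
```

```text
tip pred [436.1 186.4] [(array([437.5, 185.4]), 0.56)]
band pred [440.8 173.4] [(array([440.2, 172. ]), 0.84), (array([435.4, 184.5]), 0.48)]
441 170
9.75 [0.5554 0.2906 0.2699] joints [-0.27  0.45 -0.44  1.47  0.2   1.26 -2.07] zax [-1.1e-03 -8.0e-04 -1.0e+00] xax [ 0.971  0.238 -0.001] F [-0.94  0.13 -1.91]
tool cm [-9.94 32.37  7.02]
```

View pics/lift.png

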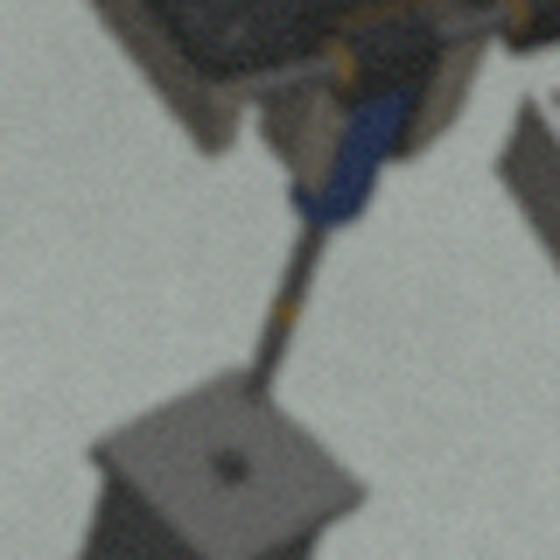

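The crop shows the probe lifted clear, tip at about (437.7,185.4), and hanging straight. Now to the white pad.

Call:
carry_out --claw '[2,2,2,2,2,2,2,2,2,2,2,2,2,2,2,2,2,2,2,2]' --delta_pos '[[-0.3,0.8,0],[-0.5,1.6,0],[-0.6,2,0],[-0.6,2,0],[-0.6,2,0],[-0.6,2,0],[-0.6,2,0],[-0.6,2,0],[-0.6,2,0.5],[-0.6,2,0.5],[-0.6,2,0.8],[-0.6,2,0.8],[-0.6,2,0.8],[-0.6,2,0.8],[-0.6,2,0.8],[-0.6,2,0.8],[-0.5,1.2,0.7],[-0.2,0.8,0.5],[0,0,0],[0,0,0]]' --angular '[[0,0,0],[0,0,0],[0,0,0],[0,0,0],[0,0,0],[0,0,0],[0,0,0],[0,0,0],[0,0,0],[0,0,0],[0,0,0],[0,0,0],[0,0,0],[0,0,0],[0,0,0],[0,0,0],[0,0,0],[0,0,0],[0,0,0],[0,0,0]]'

```text
clock: 11.75
position: [0.5369, -0.0467, 0.2009]
ee_rot: [-3.118, -0.378, -0.001]
force: [0.3, 0.8, -1.0]
width: 0.28
gripper_force: 25.0
```

```bash
cat > look.py <<'E'
from h import *
import sys
p=arm.get_image("scene"); s=arm.observe(); M=R.from_rotvec(s["ee_rot"]).as_matrix()
X=s["position"]-[0,0,.1207]
f=p["frame"].astype(int)
print("tip pred",proj(p,X).round(2),"shoulder pred",proj(p,X+[0,0,.1]).round(2),"band pred",proj(p,X+[0,0,.049]).round(2))
for l in("tip","band"): print(l,[((np.array(r["centre"])*[640,400]).round(1),round(r["conf"],2)) for r in arm.place_of(l,p)][:3])
u,v=proj(p,X+[0,0,.03]).astype(int)+[0,5]
c=p["frame"][v-35:v+35,u-35:u+35,::-1]; cv2.imwrite(sys.argv[1],cv2.resize(c,(560,560),interpolation=cv2.INTER_CUBIC)); print("crop origin",u-35,v-35,"scale 8")
E
python3 look.py pics/w1.png; python3 g.py .536 -.0475 .1467
```

```text
tip pred [299.82 211.17] shoulder pred [298.33 186.64] band pred [299.12 199.63]
tip [(array([301.3, 213.6]), 0.73)]
band [(array([301.2, 197.4]), 0.75)]
crop origin 264 174 scale 8
11.9 [ 0.5371 -0.0462  0.2011] joints [ 0.26  0.35 -0.36  1.79  0.14  1.02 -1.48] zax [ 8.e-04  4.e-04 -1.e+00] xax [0.971 0.24  0.001] F [-0.51  0.5  -2.07]
tool cm [-0.15  0.1   5.44]
```

View pics/w1.png

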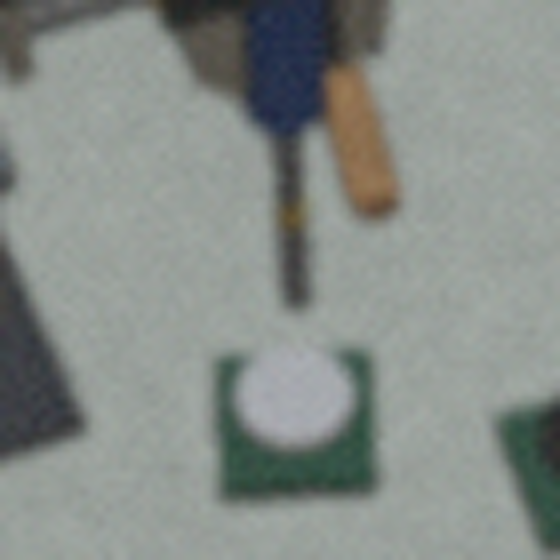

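Tip at about (300.4,211.4), pad centre at about (300,222): aligned to within 2 mm. Descending.

Call:
carry_out --claw '[2,2,2,2,2,2,2,2,2,2]' --delta_pos '[[-0.1,0.1,0.4],[0,0,0.8],[0,0,1],[0,0,1],[0,0,0.8],[0,0,0.6],[0,0,0.4],[0,0,0.2],[0,0,0],[0,0,0]]' --angular '[[0,0,0],[0,0,0],[0,0,0],[0,0,0],[0,0,0],[0,0,0],[0,0,0],[0,0,0],[0,0,0],[0,0,0]]'

```text
clock: 12.9
position: [0.5363, -0.0486, 0.149]
ee_rot: [3.119, 0.377, 0.001]
force: [0.1, -0.0, -1.3]
width: 0.276
gripper_force: 25.0
```

```bash
python3 g.py .5355 -.0475 .1442
```

```text
12.9 [ 0.5363 -0.0486  0.149 ] joints [ 0.25  0.4  -0.35  1.86  0.17  0.91 -1.5 ] zax [ 5.e-04 -1.e-04 -1.e+00] xax [0.971 0.238 0.   ] F [ 0.11 -0.03 -1.27]
tool cm [-0.05 -0.13  0.48]
```

Call:
carry_out --claw '[2,2,2,2]' --delta_pos '[[0,0,0.3],[0,0,0.2],[0,0,0],[0,0,0]]' --angular '[[0,0,0],[0,0,0],[0,0,0],[0,0,0]]'

```text
clock: 13.3
position: [0.5364, -0.0486, 0.144]
ee_rot: [3.119, 0.377, 0.001]
force: [0.9, 0.3, 1.0]
width: 0.278
gripper_force: 25.0
```

```bash
python3 g.py .5355 -.0475 .1442;python3 -c "
from h import *
p=arm.get_image('scene')
print(arm.observe()['force'])
for x in ((.533,-.047),(.5363,-.0486)): print(proj(p,[*x,.0235]))
f=p['frame'][195:245,275:325,::-1]; cv2.imwrite('pics/w2.png',cv2.resize(f,(500,500),interpolation=cv2.INTER_CUBIC))"
```

```text
13.3 [ 0.5364 -0.0486  0.144 ] joints [ 0.25  0.41 -0.34  1.86  0.17  0.9  -1.51] zax [ 8.e-04 -0.e+00 -1.e+00] xax [0.971 0.238 0.001] F [0.93 0.34 0.95]
tool cm [-0.06 -0.13 -0.02]
[ 0.94134281 -0.52331872  1.697123  ]
[300.14270068 222.29523435]
[299.67617607 223.37570593]
```

View pics/w2.png

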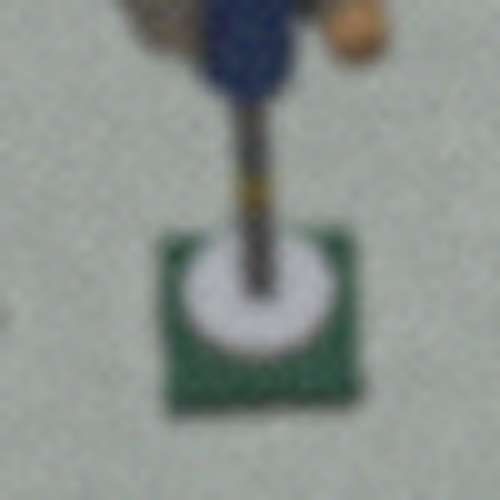

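The tip sits at crop (261,290) with the disc centre at (259,288), about 2.5 N of contact force. I'll hold briefly, rise and go to the black pad.

Call:
carry_out --claw '[2,2,2,2,2,2,2,2,2,2,2,2,2,2,2,2,2,2,2]' --delta_pos '[[0,0,0],[0,0,0],[0,0,-0.5],[0,0,-1],[0,0,-1.2],[0,0,-1.1],[0,0,-0.8],[0.4,-0.7,0],[0.8,-1.4,0],[1,-1.7,0],[1,-1.7,0],[1,-1.7,0],[0.7,-1.2,0],[0.3,-0.5,0],[0,0,1],[0,0,1.2],[0,0,1],[0,0,0],[0,0,0]]' --angular '[[0,0,0],[0,0,0],[0,0,0],[0,0,0],[0,0,0],[0,0,0],[0,0,0],[0,0,0],[0,0,0],[0,0,0],[0,0,0],[0,0,0],[0,0,0],[0,0,0],[0,0,0],[0,0,0],[0,0,0],[0,0,0],[0,0,0]]'

```text
clock: 15.25
position: [0.565, 0.0496, 0.1572]
ee_rot: [3.119, 0.376, -0.002]
force: [-0.6, 0.2, -1.1]
width: 0.277
gripper_force: 25.0
```

```bash
python3 g.py .566 .0495 .149
```

```text
15.25 [0.565  0.0496 0.1572] joints [ 0.09  0.44 -0.37  1.78  0.19  0.96 -1.69] zax [-1.1e-03 -3.0e-04 -1.0e+00] xax [ 0.971  0.238 -0.001] F [-0.64  0.21 -1.13]
tool cm [0.09 0.03 0.82]
```

Call:
carry_out --claw '[2,2,2,2,2,2,2,2]' --delta_pos '[[0.1,0,0.3],[0,0,0.4],[0,0,0.1],[0,0,0],[0,0,0.3],[0,0,0.2],[0,0,0],[0,0,0]]' --angular '[[0,0,0],[0,0,0],[0,0,0],[0,0,0],[0,0,0],[0,0,0],[0,0,0],[0,0,0]]'

```text
clock: 16.05
position: [0.5666, 0.0505, 0.1449]
ee_rot: [-3.119, -0.377, -0.001]
force: [1.1, -0.1, 0.7]
width: 0.281
gripper_force: 25.0
```

```bash
python3 g.py .566 .0495 .1442;python3 -c "
from h import *
p=arm.get_image('scene')
print(arm.observe()['force'])
f=p['frame'][200:250,315:365,::-1]; cv2.imwrite('pics/b2.png',cv2.resize(f,(500,500),interpolation=cv2.INTER_CUBIC))"
```

```text
16.05 [0.5666 0.0505 0.1449] joints [ 0.08  0.46 -0.36  1.79  0.2   0.93 -1.7 ] zax [ 5.e-04  1.e-04 -1.e+00] xax [0.971 0.238 0.   ] F [ 1.1  -0.08  0.66]
tool cm [-0.08  0.09  0.07]
[ 0.23837685  0.33679783 -0.02975205]
```

View pics/b2.png

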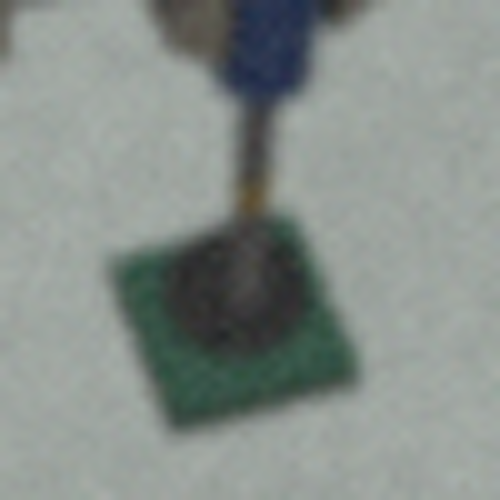

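The tip at about (243,295) is on the disc (centre about (236,292)), with about 2 N of contact. Hold briefly, rise, then travel to above the bush.

Call:
carry_out --claw '[2,2,2,2,2,2,2,2,2,2,2,2,2,2,2,2,2,2,2]' --delta_pos '[[0,0,0.05],[0,0,0],[0,0,-0.55],[0,0,-1.2],[0,0,-2],[0,0,-2],[0,0,-2],[0,0,-2],[0,0,-2],[0,0,-1.8],[0,0,-1],[-0.5,1,0],[-1,2,0],[-1,2,0],[-1,2,0],[-1,2,0],[-1,2,0],[-1,2,0],[-1,1.6,0]]' --angular '[[0,0,0],[0,0,0],[0,0,0],[0,0,0],[0,0,0],[0,0,0],[0,0,0],[0,0,0],[0,0,0],[0,0,0],[0,0,0],[0,0,0],[0,0,0],[0,0,0],[0,0,0],[0,0,0],[0,0,0],[0,0,0],[0,0,0]]'

```text
clock: 18.0
position: [0.527, -0.1116, 0.2886]
ee_rot: [3.119, 0.375, -0.003]
force: [0.7, 0.3, -1.3]
width: 0.282
gripper_force: 25.0
```

Call:
carry_out --claw '[2,2,2,2,2,2,2,2,2]' --delta_pos '[[-1,2,0],[-1,2,0],[-1,2,0],[-1,2,0],[-1,1.4,0],[-0.6,0.5,0],[0,0,0],[0,0,0],[0,0,0]]' --angular '[[0,0,0],[0,0,0],[0,0,0],[0,0,0],[0,0,0],[0,0,0],[0,0,0],[0,0,0],[0,0,0]]'

```text
clock: 18.9
position: [0.4979, -0.2175, 0.2897]
ee_rot: [-3.118, -0.38, -0.0]
force: [0.3, 0.4, -1.6]
width: 0.281
gripper_force: 25.0
```

```bash
python3 look.py pics/g1.png; python3 g.py .496 -.215 .24
python3 - <<'E'
from h import *
p=arm.get_image("scene");q=arm.get_image("top")
for l in("bore",):
  for im in(p,q): print(l,[((np.array(r["centre"])*[640,400]).round(1),atz(im,np.array(r["centre"])*[640,400],.105).round(4)[:2],round(r["conf"],2)) for r in arm.place_of(l,im)][:4])
# probe visible in top?
s=arm.observe(); X=s["position"]-[0,0,.1207]; u,v=proj(q,X).astype(int); print(u,v)
a=cv2.imread("pics/g1.png"); b=cv2.resize(q["frame"][v-40:v+40,u-40:u+40,::-1],(240,240)); a2=np.zeros((560,800,3),np.uint8); a2[:,:560]=a; a2[:240,560:]=b; cv2.imwrite("pics/g1.png",a2)
E
```

```text
tip pred [226.45 184.28] shoulder pred [218.45 155.83] band pred [222.7  170.93]
tip []
band [(array([297.7, 225.9]), 0.71), (array([221.8, 170. ]), 0.69)]
crop origin 189 146 scale 8
19.05 [ 0.4978 -0.2179  0.2897] joints [ 0.52  0.27 -0.26  1.66  0.07  1.22 -1.09] zax [ 1.e-04  2.e-04 -1.e+00] xax [0.971 0.24  0.   ] F [ 0.53 -0.75 -1.43]
tool cm [-0.11 -0.33  4.97]
bore [(array([207.4, 142.9]), array([ 0.2835, -0.2832]), 0.83), (array([232.1, 203.2]), array([ 0.5078, -0.2146]), 0.79), (array([375.7, 133.5]), array([0.3094, 0.1982]), 0.59)]
bore [(array([435.4, 298.1]), array([ 0.2792, -0.2904]), 0.98), (array([403.8, 207.2]), array([ 0.4927, -0.2222]), 0.71)]
407 202
```

View pics/g1.png

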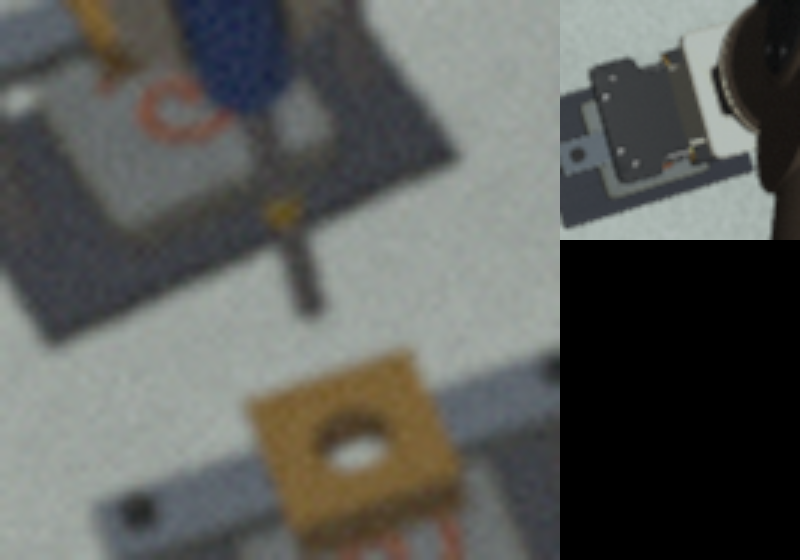

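The rod hangs clear above the bush. The bore's centre is at about (232.9,200.6) in the scene view. I'll refine the bush fit with a better brass mask on the unobstructed first pictures.

Run:
```python
from h import *
ps=[arm.get_image("scene"),arm.get_image("top")]
for p,n in zip(ps,("scene0","top0")): p["frame"]=cv2.imread(f"pics/{n}.png")[:,:,::-1]
for k in(.25,.32,.4):
    brass=lambda r,g,b:(r-b>k*r)&(r-g<.42*r)&(r>40)
    O=[blob(p,brass,uv,18)[0] for p,uv in zip(ps,[(233,202),(402,206)])]; C=[cen(o) for o in O]
    for sel in([0],[1],[0,1]):
        f=lambda x:np.concatenate([(lambda P,o:[cv2.pointPolygonTest(hull(ps[i],P),tuple(map(float,q[0])),True) for q in o])(box(x[0],x[1],x[2],.028+x[3],.085,.105),O[i]) for i in sel])
        r=least_squares(f,[.498,-.215,.25,0],diff_step=1e-3,x_scale=[.01,.01,.1,.002],loss="soft_l1",f_scale=.5)
        print(k,sel,r.x.round(4),"rms",np.sqrt((r.fun**2).mean()).round(2),[round(c[1]) for c in C])
```

```text
0.25 [0] [ 0.5048 -0.2056  0.2303  0.0071] rms 1.47 [616, 640]
0.25 [1] [ 0.498  -0.2157  0.2726  0.0011] rms 0.55 [616, 640]
0.25 [0, 1] [ 0.4989 -0.2142  0.3218  0.0014] rms 1.98 [616, 640]
0.32 [0] [ 0.5079 -0.2053  0.1858  0.0066] rms 1.51 [570, 610]
0.32 [1] [ 0.4985 -0.2157  0.3094  0.0008] rms 0.39 [570, 610]
0.32 [0, 1] [ 4.994e-01 -2.144e-01  2.919e-01  4.000e-04] rms 2.62 [570, 610]
0.4 [0] [ 0.4998 -0.2124  0.2632 -0.0013] rms 0.61 [446, 568]
0.4 [1] [ 0.4983 -0.215   0.2834 -0.0005] rms 0.54 [446, 568]
0.4 [0, 1] [ 0.499  -0.2141  0.2904 -0.0011] rms 0.71 [446, 568]
```

Call:
carry_out --claw '[2,2,2,2,2,2,2,2]' --delta_pos '[[0.15,-0.3,0.5],[0,0,1],[0,0,1],[0,0,1],[0,0,0.8],[0,0,0.6],[0,0,0],[0,0,0]]' --angular '[[0,0,0],[0,0,0],[0,0,0],[0,0,0],[0,0,0],[0,0,0],[0,0,0],[0,0,0]]'

```text
clock: 20.15
position: [0.4984, -0.2155, 0.2408]
ee_rot: [3.119, 0.377, 0.0]
force: [-0.5, -0.3, -1.0]
width: 0.277
gripper_force: 25.0
```

```bash
python3 g.py .499 -.2145 .1767
python3 - <<'E'
from h import *
F=[arm.get_image("scene") for _ in range(4)]; p=F[0]; f=np.mean([q["frame"] for q in F],0)
s=arm.observe(); X=s["position"]-[0,0,.1207]
im=cv2.resize(f[165:221,200:256].astype(np.uint8)[:,:,::-1],(560,560),interpolation=cv2.INTER_CUBIC)
def pt(q): return np.round((proj(p,q)-[200,165]+.5)*10-.5).astype(int)
L=lambda P,c:cv2.polylines(im,[np.array([pt(q) for q in P])],True,c,1)
L(cyl(X[0],X[1],.005,X[2],X[2])[:40],(0,0,255)); L(cyl(X[0],X[1],.013,X[2]+.1,X[2]+.1)[:40],(0,0,255))
L(cyl(X[0],X[1],.005,X[2]+.045,X[2]+.045)[:40],(0,255,0))
L(cyl(.499,-.2145,.012,.105,.105)[:40],(255,0,0)); L(box(.499,-.2145,.28,.028,.105,.105)[:4:1],(255,0,0))
cv2.imwrite("pics/g2.png",im)
E
```

```text
20.15 [ 0.4984 -0.2155  0.2408] joints [ 0.51  0.31 -0.27  1.74  0.09  1.11 -1.11] zax [ 1.e-04 -1.e-04 -1.e+00] xax [0.971 0.238 0.   ] F [-0.48 -0.28 -1.01]
tool cm [ 0.09 -0.08  6.41]
```

View pics/g2.png

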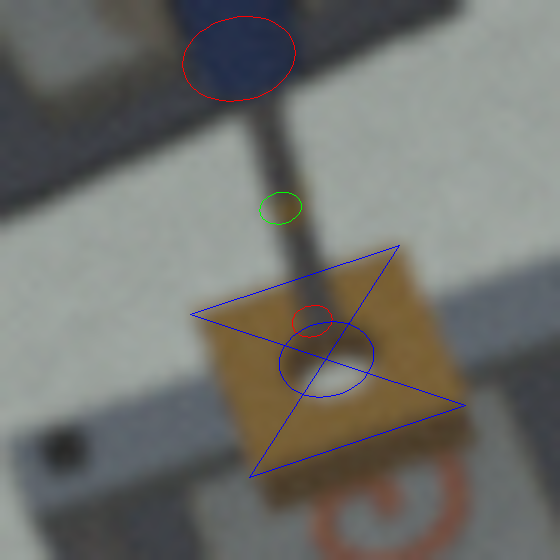

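The overlay shows rod and bush sharing the same camera bias of about 0.5 px, with the rod upright and centred over the bore to within 1 mm. Lowering in stages.

Call:
carry_out --claw '[2,2,2,2,2,2,2,2,2,2,2]' --delta_pos '[[0.05,-0.03,0],[0,0,0.3],[0,0,0.5],[0,0,0.5],[0,0,0.5],[0,0,0.5],[0,0,0.5],[0,0,0.5],[0,0,0.4],[0,0,0],[0,0,0]]' --angular '[[0,0,0],[0,0,0],[0,0,0],[0,0,0],[0,0,0],[0,0,0],[0,0,0],[0,0,0],[0,0,0],[0,0,0],[0,0,0]]'

```text
clock: 21.45
position: [0.4987, -0.215, 0.2037]
ee_rot: [3.119, 0.377, 0.0]
force: [0.8, -0.6, -1.4]
width: 0.277
gripper_force: 25.0
```

```bash
python3 g.py .499 -.215 .1767
```

```text
21.45 [ 0.4987 -0.215   0.2037] joints [ 0.51  0.34 -0.26  1.79  0.1   1.03 -1.12] zax [ 0. -0. -1.] xax [0.971 0.238 0.   ] F [ 0.78 -0.56 -1.38]
tool cm [0.03 0.   2.7 ]
```

Call:
carry_out --claw '[2,2,2,2,2,2,2,2,2,2,2]' --delta_pos '[[0,0,0.3],[0,0,0.5],[0,0,0.5],[0,0,0.5],[0,0,0.4],[0,0,0.3],[0,0,0.2],[0,0,0],[0,0,0],[0,0,0],[0,0,0]]' --angular '[[0,0,0],[0,0,0],[0,0,0],[0,0,0],[0,0,0],[0,0,0],[0,0,0],[0,0,0],[0,0,0],[0,0,0],[0,0,0]]'

```text
clock: 22.55
position: [0.4988, -0.2151, 0.1769]
ee_rot: [3.119, 0.377, 0.001]
force: [0.6, 0.7, -1.1]
width: 0.276
gripper_force: 25.0
```

```bash
python3 g.py .499 -.215 .1767
python3 - <<'E'
from h import *
F=[arm.get_image("scene") for _ in range(6)]; p=F[0]; f=np.mean([q["frame"] for q in F],0)
im=cv2.resize(f[178:218,213:253].astype(np.uint8)[:,:,::-1],(600,600),interpolation=cv2.INTER_CUBIC)
cv2.imwrite("pics/g3.png",im); print(arm.observe()["force"])
print("bore",[((np.array(r["centre"])*[640,400]).round(1),round(r["conf"],2)) for r in arm.place_of("bore",F[-1])]);print("band",[((np.array(r["centre"])*[640,400]).round(1),round(r["conf"],2)) for r in arm.place_of("band",F[-1])])
E
```

```text
22.55 [ 0.4988 -0.2151  0.1769] joints [ 0.51  0.37 -0.26  1.82  0.11  0.97 -1.13] zax [ 4.e-04 -2.e-04 -1.e+00] xax [0.971 0.238 0.   ] F [ 0.63  0.69 -1.14]
tool cm [ 0.02 -0.    0.02]
[-0.08619748 -0.13890482 -0.65401544]
bore [(array([205.8, 142.9]), 0.66), (array([234.7, 200.6]), 0.62), (array([371.8, 133.5]), 0.57), (array([297.9, 222.3]), 0.54)]
band [(array([308., 184.]), 0.23)]
```

View pics/g3.png

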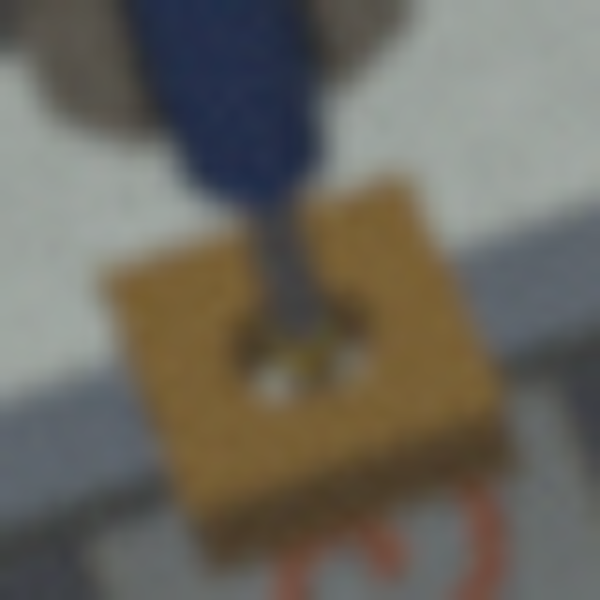

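The yellow band sits in the bore mouth. The rod axis is at about (310,345) and the bore centre at about (304,350) in the crop, so about 1 mm off in +y with clear space all round. I'll make a small trim and settle.

Call:
carry_out --claw '[2,2,2,2,2,2,2,2]' --delta_pos '[[0,0.06,0],[0,0,0],[0,0,0],[0,0,0],[0,0,0],[0,0,0],[0,0,0],[0,0,0]]' --angular '[[0,0,0],[0,0,0],[0,0,0],[0,0,0],[0,0,0],[0,0,0],[0,0,0],[0,0,0]]'

```text
clock: 23.75
position: [0.4988, -0.2156, 0.1767]
ee_rot: [-3.119, -0.377, -0.0]
force: [-0.5, 0.2, -1.6]
width: 0.282
gripper_force: 25.0
```

```bash
python3 g.py .499 -.2155 .1767 && python3 -c "
from cell import arm
print(arm.sign_off())"
```

```text
23.75 [ 0.4988 -0.2156  0.1767] joints [ 0.51  0.37 -0.26  1.82  0.11  0.97 -1.13] zax [ 0.  0. -1.] xax [0.971 0.238 0.   ] F [-0.52  0.23 -1.61]
tool cm [ 0.02 -0.    0.  ]
the job is handed in; nothing more can be done
None
```

The job was handed in at 23.75 s: the probe touched white, then black, and is still gripped upright in the farthest guide's bore, band level with the top face and centred to about 1 mm by my estimate; I viewed 11 pictures, one over the limit of 10.

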